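# Dock the battery box on its charger

## Task

Put the tall battery box on charge: push it along the bench into the charging dock until it is fully home against the back stop, pushing low near its base so that it slides upright and does not rock or tip, then push the retaining arm shut across the front of the box. Use only the outside of your fingers: do not lift the box or touch its carrying handle, and leave everything else on the bench where it stands.

Things in the scene. Friction and masses are not known exactly. Their poses are not given: they have to be found in the camera images.
- battery_box: tall grey sheet-steel battery box with black lid and carrying handle, loose on the bench, about 1.8 kg (varies). 96 mm deep (its x), 116 mm wide (its y), flat sides up to 200 mm, lid top 225 mm, handle up to 267 mm. Origin: centre of its underside, z up. The +x face has two brass contacts and goes into the dock first; push the opposite (-x) face, 48 mm from the origin.
- push_face (a point): middle of the face of the battery box to push (its -x face), 25 mm above the bench; axes as the box's. Friction on the bench is about 0.6 (varies), so a push higher than about 65 mm tips the box over its far edge. Upright fingers would bring the gripper's body against the tall case: tilt the tool, fingertips leading.
- battery_handle: the steel carrying handle with a rubber sleeve on the lid of the battery box, fixed to it, 225 to 267 mm above the bench; not to be touched. Its frame is the battery box's frame (origin at the centre of the underside of the box).
- dock: charging dock screwed to the bench: two steel angle-iron rails 42 mm high, 128 mm apart inside, flared at the mouth (about 157 mm apart, narrowing over the first 45 mm), a steel back stop and a grey charger 152 mm high behind it (to x = 0.2). Origin: on the bench, middle of the open mouth; +x points into the dock (the way to push), z up.
- dock_home (a point): where the battery box's origin is when fully home: on the bench at x = 0.052, y = 0 in the dock's frame (axes as the dock's), box +x along dock +x. The rails leave 6 mm each side; the pushed face is then 4 mm inside the mouth, so fingers need not enter the dock.
- contact_shoe (a joint): spring contact in the middle of the back stop, 31 to 65 mm above the bench, which the battery box presses in: 0 is out (12 mm proud of the stop), 0.012 m is fully pressed with the box against the stop. Takes 1.6 to 4 N; the box's own friction keeps it pressed.
- retaining_arm (a joint): angle of the retaining arm, a flat steel bar 8 mm thick and 26 mm high (29 to 55 mm above the bench), swinging level on an upright post: 0 is shut across the mouth, right in front of the box (it cannot shut unless the box is home); pi/2 points straight out of the dock (dock -x); more leans away from the mouth. Stays where left (friction 0.04 N m).
- pivot_axis (a point): axis of the retaining arm's post, at the arm's mid height (42 mm above the bench); it stands at x = -0.006, y = -0.092 in the dock's frame, on the robot's side of the mouth. A nut on top of the post reaches 70 mm above the bench. Axes as the dock's.
- bar_tip (a point): free end of the retaining arm, a rolled edge of 13 mm diameter, 98 mm from the pivot axis and 42 mm above the bench. The point's +y points from the pivot to the tip, its +x is the side that faces the box when shut; push on the -x side to shut it.
- flux_tin: blue tin, 77 mm across, 39 mm high, beside the dock's far rail; bystander. Origin: centre of its underside.
- spray_can: green spray can, 65 mm across, 196 mm high, to the right behind the charger; bystander. Origin: centre of its underside.
- tape_measure: yellow pocket tape measure, 68x72x34 mm, at the front; bystander. Origin: centre of its underside.
- hemp_reel: small reel with red end discs and tan winding, 61 mm across, 56 mm high, standing beside the dock's near rail; bystander. Origin: centre of its underside.
- oil_can: red oil can with a thin spout, body 80 mm across and 93 mm high, 174 mm high over the spout, at the front right; bystander. Origin: centre of its underside.

How it is judged:
By the outcome, as a careful person would: the job done as asked, in the order asked, and still so for the second after the job is handed in, with the robot touching nothing.
It also fails if it takes over 64 s, if anything falls off the work surface, if the arm or the gripper's body presses on something with over 40 N, if the wrist force passes 120 N, or if a joint passes its speed limit or range.

## Robot

A 7-joint arm with a two-finger parallel gripper is mounted at the origin on a cart in front of the work surface, level with it; the furniture and walls round the work are solid. World frame = base frame: x ahead of the robot, y to its left, z up, the work surface at z = 0. Lengths are in m, angles in rad, forces in N, time in s.
With the tool pointing down it reaches from about 0.4 to 0.925 m from the base axis. Payload 5.6 kg.
Tool frame: the origin (TCP) lies midway between the tips of the shut fingers; the grasp point (between the pads) lies 19 mm behind it; z points along the fingers, y is the direction in which the jaws open and shut (so a half turn about z gives the same grasp; the last joint's range is limited). The gripper opens to 85 mm and grips with 20 to 120 N. Pads are 22 mm wide; open, the fingers measure 114 mm over their backs; the gripper's body (76 mm by 85 mm) begins 54 mm behind the grasp point. The pads swing forward as they close: fully open they stand 13 mm farther back than shut.
Start: joints at [1.098, 0.468, -0.012, 1.603, 0.006, 1.071, -0.056], TCP at [0.271, -0.591, 0.231] pointing down, gripper open.
Joint ranges: [-2.53, 2.53], [-0.31, 2.02], [-1.57, 1.55], [0.28, 2.44], [-1.29, 4.43], [0.15, 1.84], [-2.92, 2.92]. Speed limits (rad/s): [2.57, 2.57, 3.14, 3.14, 3.14, 3.14, 3.14].

## Interface

Orientations are given as a unit quaternion [x, y, z, w].
In Python, from workcell import env gives the robot as it stands. The module is installed in compiled form; this text tells all that it offers.
- The arm moves only by the tool drive_tool, never from a script. Its argument "series" is one flat list of numbers, 5 for each row, row after row: the opening, from -1 (shut) to 1 (fully open), then the shift along the world's x, y, z in mm, then the turn about the world's z in rad. A call has 1 to 8 rows; each row shifts and turns the pose as measured when the row begins; what a row does not reach is not made up. A row lasts 1/8 s, in which the tool goes at most 62.5 mm and 10.7 degrees, less where a joint would pass 70% of its speed; a pose out of reach is approached as far as the arm can. A call is refused whole if a number of a shift passes 62.5 or a number of a turn 0.188, either way. A call with a gripper value outside its range is refused whole. The fingers move at their own pace and stop on an object; the grip force is fixed at half the most. Time passes only in rows, so rows that do not move let the fingers close. It gives the time, the measured TCP pose, the force and the opening at its end, in the units of the state.
- env.get_obs(): the state, without advancing time (a new reading comes with each control period).
- env.grab_frame(name): name is "side" or "top"; returns the picture (400x640x3 uint8, red, green, blue); there is no depth.
- env.camera_info(name): a dict with "fovy" (degrees; the focal length in pixels is half the picture's height over the tangent of half this angle, whatever the lens; pixels are square), "cx", "cy" (the principal point, pixels), "R" (3x3) and "t" (3): a world point X has camera coordinates R X + t. Camera axes: x right, y down, z forward; pixel columns grow to the right and rows downward; lengths in m; the calibration is good to about 2 mm. A picture is of the moment at which its call begins. camera_info takes no time and is no camera call.
- env.job_done(): hands the job in, once; it reports no verdict.
Trained networks look in the newest picture that a camera, given by its name, has taken for a name from the list of things; names that differ only in an ending like _2 or _b are one class to them, and where a whole thing is asked for, a point or a joint stands for the part that bears it (a point fixed in the world has none). Each returns a list of dicts, best first, with "conf" (0 to 1); they miss things now and then, are a little off and sometimes report something else, mostly with a low value. They report only what shows in the picture. A call takes as long as a camera call.
- env.recognise(camera, target): "rect" ([centre column, centre row, width, height] in pixels, round what is visible of it).
- env.silhouettes(camera, target): "region" (400x640 bool, what is visible of it) and "rect" ([centre column, centre row, width, height] in pixels, round what is visible of it).
The state is a dict: "time": time; "joint_positions": joint angles; "joint_velocities": joint speeds; "joint_efforts": joint torques, N m; "tcp_pos": TCP position; "orientation": TCP orientation; "wrist_force": force on the tool from outside, world axes, zero at the start; "ft_torque": the same for the moment, N m; "grip_width": opening from 0.0 (shut) to 1.0 (fully open).
Only numpy, scipy, OpenCV 4.12 (cv2) and the standard library are available. Lean on these libraries where they do the work, as an engineer would, in place of code of your own. Each camera call takes 0.05 s, during which the arm holds its last target. There are 200 camera calls.

## Working session

There is one attempt and no reset: what is moved stays moved. The work goes in short steps, Python scripts to look and compute and a tool call to move; the robot and the scene stay as the last step left them, time stands still between calls to the robot, and variables do not carry over. Pictures are saved under pics/ and viewed, about 8 in all and at most 12, crops included, and the job is handed in when it is done.

Besides the shell and the picture viewer there is one more tool, called after "Request:" as name(argument=value, ...), one argument or row to a line, values as JSON. drive_tool: Moves the arm, as the interface text tells. Its arguments: {"type":"object","properties":{"series":{"type":"array"}},"required":["series"]}

```bash
mkdir -p pics
cat > h.py <<'E'
import numpy as np, cv2
from workcell import env
def cam(n):
    c=env.camera_info(n); f=200/np.tan(np.radians(c["fovy"])/2)
    return f,c["cx"],c["cy"],np.array(c["R"]),np.array(c["t"])
def proj(n,P):
    f,cx,cy,R,t=cam(n); p=np.atleast_2d(P)@R.T+t
    return np.c_[f*p[:,0]/p[:,2]+cx,f*p[:,1]/p[:,2]+cy]
def unproj(n,uv,z):
    f,cx,cy,R,t=cam(n); uv=np.atleast_2d(uv).astype(float)
    d=np.c_[(uv[:,0]-cx)/f,(uv[:,1]-cy)/f,np.ones(len(uv))]@R; o=-R.T@t
    return o+d*((z-o[2])/d[:,2])[:,None]
def save(n,name,crop=None,s=1):
    im=env.grab_frame(n); o=im
    if crop: o=im[crop[1]:crop[3],crop[0]:crop[2]]
    cv2.imwrite(f"pics/{name}.png",cv2.resize(o,None,fx=s,fy=s,interpolation=cv2.INTER_CUBIC)[:,:,::-1]); return im
E
python3 - <<'E'
from h import *
np.set_printoptions(precision=4,suppress=True)
for n in("side","top"):
    im=save(n,n+"0"); c=env.camera_info(n); print(n,c["fovy"],"pos",-np.array(c["R"]).T@c["t"]);print(c["R"])
    for t in("battery_box","dock","retaining_arm","flux_tin","spray_can","tape_measure","hemp_reel","oil_can"):
        for r in env.recognise(n,t)[:1]: print(t,round(r["conf"],2),np.round(r["rect"]),unproj(n,[r["rect"][:2]],0.03)[0])
o=env.get_obs(); print(o["tcp_pos"],o["orientation"],o["wrist_force"],o["time"])
E
```

```text
side 57.44764833876139 pos [ 0.5649 -0.8857  0.7898]
[[ 0.9995  0.0309  0.0042]
 [ 0.0238 -0.6677 -0.7441]
 [-0.0202  0.7438 -0.6681]]
battery_box 0.85 [351. 129.  36.  78.] [0.6532 0.3873 0.03  ]
dock 0.98 [346. 196.  69.  69.] [ 0.6244 -0.019   0.03  ]
retaining_arm 0.43 [316. 177.  12.  24.] [0.525  0.0776 0.03  ]
flux_tin 0.97 [398. 207.  29.  27.] [ 0.7827 -0.0633  0.03  ]
spray_can 0.72 [388. 276.  41.  70.] [ 0.7224 -0.3201  0.03  ]
tape_measure 0.61 [250. 235.  26.  25.] [ 0.3487 -0.1923  0.03  ]
hemp_reel 0.9 [304. 213.  17.  27.] [ 0.4947 -0.0982  0.03  ]
oil_can 0.93 [267. 280.  38.  43.] [ 0.4199 -0.3432  0.03  ]
top 57.92512070086716 pos [ 0.5173 -0.0382  0.9   ]
[[-0.0021 -0.9999  0.0143]
 [-0.9982  0.0012 -0.0599]
 [ 0.0599 -0.0144 -0.9981]]
battery_box 0.75 [193. 167.  78.  74.] [0.6554 0.2652 0.03  ]
dock 0.94 [309. 180. 124.  92.] [ 0.6235 -0.0156  0.03  ]
retaining_arm 0.62 [264. 221.  40.  17.] [0.5249 0.0928 0.03  ]
flux_tin 0.6 [316. 116.  34.  34.] [ 0.78   -0.0317  0.03  ]
spray_can 0.73 [465. 135.  55.  42.] [ 0.7339 -0.3966  0.03  ]
tape_measure 0.78 [380. 298.  33.  36.] [ 0.34  -0.185  0.03 ]
hemp_reel 0.86 [338. 234.  26.  28.] [ 0.4932 -0.0852  0.03  ]
oil_can 0.64 [450. 256.  43.  61.] [ 0.4401 -0.3528  0.03  ]
[ 0.2708 -0.5909  0.2313] [ 0.977   0.2132 -0.      0.    ] [-0.5251  0.1739 -0.6597] 0.9
```

Run:
```python
from h import *
save("top","topc",(130,80,450,300),2.5);save("side","sidec",(220,70,480,300),3)
```

```text
(no output)
```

View pics/topc.png

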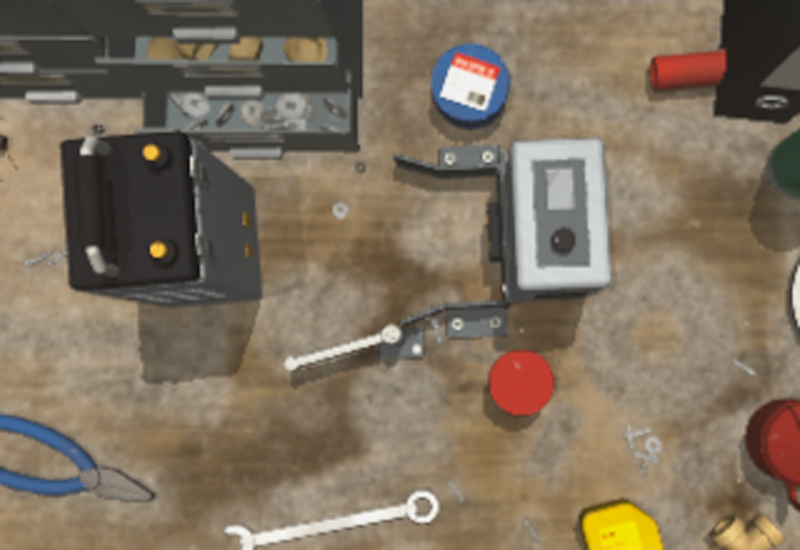

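View pics/sidec.png

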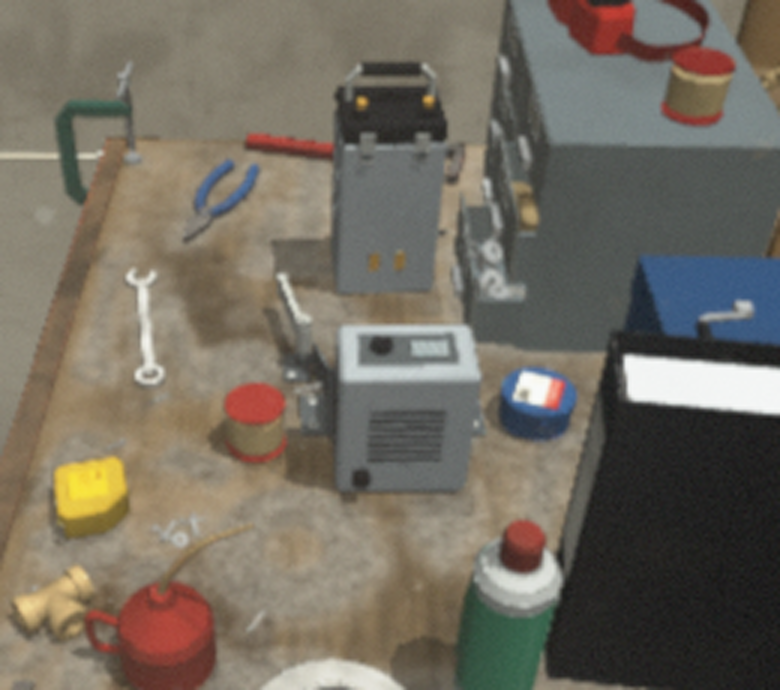

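```bash
cat >> h.py <<'E'
def c2f(p): return np.array(p,float)/2.5+[130,80]
def s2f(p): return np.array(p,float)/3+[220,70]
E
python3 - <<'E'
from h import *
np.set_printoptions(precision=4,suppress=True)
def show(k,p,z): print(k,unproj("top",c2f(p),z)[:,:2].tolist().__repr__())
f=lambda p,z: np.round(unproj("top",c2f(p),z)[:,:2],4).tolist()
g=lambda p,z: np.round(unproj("side",s2f(p),z)[:,:2],4).tolist()
print("lid .225",f([(64,141),(188,132),(196,283),(71,291)],.225))
print("base+x edge",f([(261,299)],0), g([(336,291),(433,291)],0))
print("charger",f([(511,140),(603,140),(609,289),(512,298)],.152), g([(338,351),(478,351),(471,326),(345,326)],.152))
print("pivot",f([(391,333)],.07),"tip",f([(290,364)],.055),g([(283,275)],.055))
print("railends z.042",f([(396,158),(402,322),(500,152),(506,304)],.042))
print("reel",f([(521,383)],.056),"tin",f([(470,83)],.039),g([(538,388)],.039))
print("drawer low front z?",[f([(265,153),(145,153),(358,148)],z) for z in(0.03,.1,.2)])
print("side drawer",[g([(525,295),(500,300),(460,280)],z) for z in(0.0,.05,.1)])
print("cab base",g([(468,342),(610,350)],0))
E
```

```text
lid .225 [[0.682, 0.2679], [0.689, 0.1752], [0.5748, 0.1673], [0.5689, 0.2598]]
base+x edge [[0.578, 0.1711]] [[0.5793, 0.1735], [0.6958, 0.1778]]
charger [[0.7012, -0.0716], [0.7013, -0.1489], [0.5758, -0.1527], [0.5683, -0.0719]] [[0.5789, -0.121], [0.7061, -0.1165], [0.7029, -0.0802], [0.5852, -0.0844]]
pivot [[0.5419, 0.0356]] tip [[0.5136, 0.1307]] [[0.5178, 0.1279]]
railends z.042 [[0.7106, 0.034], [0.5531, 0.0277], [0.7166, -0.0659], [0.5701, -0.0711]]
reel [[0.4955, -0.0843]] tin [[0.7849, -0.0371]] [[0.7876, -0.0376]]
drawer low front z? [[[0.7181, 0.1621], [0.7179, 0.278], [0.7231, 0.072]], [[0.7019, 0.146], [0.7018, 0.2526], [0.7066, 0.0631]], [[0.6788, 0.123], [0.6787, 0.2162], [0.6829, 0.0504]]]
side drawer [[[0.8055, 0.1738], [0.7745, 0.1628], [0.73, 0.2013]], [[0.7903, 0.1067], [0.7613, 0.0964], [0.7196, 0.1325]], [[0.7751, 0.0397], [0.748, 0.03], [0.7091, 0.0637]]]
cab base [[0.7298, 0.0824], [0.8889, 0.074]]
```

View pics/top0.png

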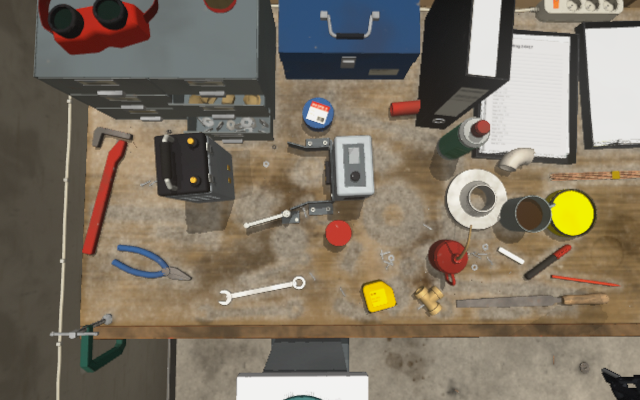

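Run:
```python
from h import *
print(np.round(unproj("side",s2f([(120,140),(335,155),(245,145),(335,135),(240,135),(455,180)]),0.0)[:,:2],3).tolist())
print(np.round(proj("top",[[.63,.33,.06],[.63,.39,.02],[.63,.45,.2],[.55,.45,.02]])).tolist())
```

```text
[[0.265, 0.526], [0.576, 0.495], [0.446, 0.518], [0.575, 0.552], [0.437, 0.547], [0.741, 0.434]]
[[160.0, 176.0], [142.0, 178.0], [66.0, 166.0], [117.0, 211.0]]
```

Request:
drive_tool(
  series=[1,10,15,40,0,1,28,45,30,-0.065,1,28,45,20,-0.065,1,28,45,10,-0.065,1,28,45,10,-0.065,1,25,50,0,-0.065,1,20,50,0,-0.06,1,10,55,0,0],
)

```text
time: 2.0
tcp_pos: [0.4493, -0.2336, 0.3448]
orientation: [1.0, 0.011, 0.002, 0.001]
wrist_force: [1.3, -0.2, 0.2]
grip_width: 0.996
```

Request:
drive_tool(
  series=[1,0,58,10,0,1,0,60,0,0,1,0,60,0,0,1,0,60,0,0,1,0,60,0,0,1,0,60,0,0,1,0,60,0,0,1,0,60,0,0],
)

```text
time: 3.0
tcp_pos: [0.4484, 0.2595, 0.3582]
orientation: [1.0, 0.01, 0.007, 0.001]
wrist_force: [1.0, -0.9, 0.0]
grip_width: 0.998
```

Request:
drive_tool(
  series=[1,10,60,0,0,1,20,58,0,0,1,40,40,0,0,1,40,10,0,0,1,40,0,0,0,1,30,0,0,0,1,0,0,0,0],
)

```text
time: 3.88
tcp_pos: [0.6304, 0.4386, 0.3561]
orientation: [1.0, 0.014, 0.006, 0.001]
wrist_force: [-0.6, -0.2, 0.2]
grip_width: 1.001
```

Request:
drive_tool(
  series=[1,0,-40,0,0,1,0,-26,-30,0,1,0,0,-50,0,1,0,0,-50,0,1,0,0,-50,0,1,0,0,-40,0,1,0,0,-20,0,1,0,0,0,0],
)

```text
time: 4.88
tcp_pos: [0.6231, 0.3726, 0.1141]
orientation: [1.0, 0.016, 0.007, -0.001]
wrist_force: [0.6, 0.8, 0.5]
grip_width: 0.999
```

Run:
```python
from h import *
a=save("top","t1",(80,90,360,300),1);b=save("side","s1",(250,40,450,250),1)
a=cv2.resize(a[90:300,80:360],None,fx=2.8,fy=2.8,interpolation=2);b=cv2.resize(b[40:250,250:450],None,fx=2.8,fy=2.8,interpolation=2)
h=np.vstack([a,]) 
cv2.imwrite("pics/m1.png",cv2.resize(np.hstack([a,b]),None,fx=.59,fy=.59,interpolation=cv2.INTER_AREA)[:,:,::-1])
print(env.get_obs()["tcp_pos"],env.get_obs()["wrist_force"])
```

```text
[0.62432714 0.37362616 0.11653028] [ 0.42539496 -0.6869864  -0.18715366]
```

View pics/m1.png

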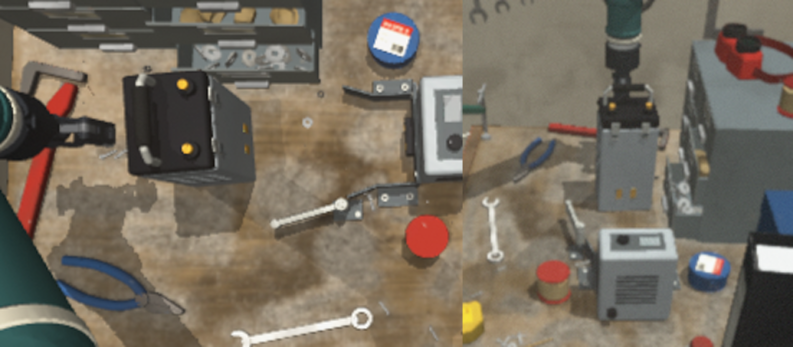

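Request:
drive_tool(
  series=[1,2,0,-40,0,1,2,0,-40,0,1,0,0,-25,0,1,0,0,-10,0,1,0,0,0,0],
)

```text
time: 5.6
tcp_pos: [0.6346, 0.3785, 0.0105]
orientation: [1.0, 0.015, 0.017, -0.007]
wrist_force: [0.1, 0.2, 0.8]
grip_width: 1.0
```

Run:
```python
from h import *
from scipy.spatial.transform import Rotation as Ro
o=env.get_obs();print(np.round(o["joint_positions"],3),np.round(o["joint_velocities"],3),o["tcp_pos"],o["orientation"]);print(Ro.from_quat(o["orientation"]).as_matrix().round(3))
```

```text
[-0.282  0.909 -0.483  1.476  0.52   0.848 -2.482] [ 0.001 -0.014 -0.006 -0.014 -0.002  0.002  0.001] [0.63455263 0.37851291 0.01052883] [ 0.99970848  0.01536929  0.01718667 -0.00716627]
[[ 0.999  0.031  0.034]
 [ 0.03  -0.999  0.015]
 [ 0.035 -0.014 -0.999]]
```

Request:
drive_tool(
  series=[1,-3,-5,-8,0,1,-3,-10,-5,0,1,0,-10,-1,0,1,0,-8,0,0,1,0,-6,0,0,1,0,-5,0,0,1,0,-5,0,0,1,0,0,0,0],
)

```text
time: 6.6
tcp_pos: [0.6288, 0.3393, 0.002]
orientation: [0.999, 0.018, 0.022, -0.019]
wrist_force: [0.4, 0.7, 1.0]
grip_width: 1.001
```

Request:
drive_tool(
  series=[1,0,0,0,0,1,0,0,0,0,1,0,0,0,0,1,0,0,0,0],
)

```text
time: 7.1
tcp_pos: [0.6291, 0.339, 0.0024]
orientation: [0.999, 0.018, 0.022, -0.019]
wrist_force: [-0.7, 1.0, -1.5]
grip_width: 0.999
```

Run:
```python
from h import *
o=env.get_obs();print(np.round(o["joint_positions"],3),o["tcp_pos"],o["orientation"],o["wrist_force"])
```

```text
[-0.214  0.882 -0.489  1.565  0.531  0.769 -2.452] [0.6291278  0.33903584 0.00239962] [ 0.99941274  0.01798318  0.02214655 -0.0189821 ] [-0.74071782  0.97331154 -1.52924679]
```

Request:
drive_tool(
  series=[1,0,40,0,0,1,0,0,0,0],
)

```text
time: 7.35
tcp_pos: [0.6299, 0.3782, 0.0023]
orientation: [0.999, 0.017, 0.022, -0.018]
wrist_force: [0.2, 0.7, 0.9]
grip_width: 0.997
```

Request:
drive_tool(
  series=[1,0,-35,0,0,1,0,0,0,0],
)

```text
time: 7.6
tcp_pos: [0.6302, 0.3414, 0.0019]
orientation: [0.999, 0.017, 0.022, -0.017]
wrist_force: [-0.3, -0.8, 0.6]
grip_width: 0.999
```

Request:
drive_tool(
  series=[1,-1,6,0,0,1,0,8,0,0,1,0,8,0,0,1,0,8,0,0,1,0,8,0,0,1,0,5,0,0,1,0,0,0,0],
)

```text
time: 8.48
tcp_pos: [0.6279, 0.3916, 0.0022]
orientation: [0.999, 0.019, 0.022, -0.018]
wrist_force: [-0.4, -0.3, -0.5]
grip_width: 0.999
```

Request:
drive_tool(
  series=[1,0,-45,0,0,1,0,0,0,0],
)

```text
time: 8.72
tcp_pos: [0.6281, 0.3448, 0.0018]
orientation: [0.999, 0.019, 0.022, -0.017]
wrist_force: [0.6, -0.9, -0.2]
grip_width: 1.004
```

Request:
drive_tool(
  series=[1,0,-12,0,0,1,0,0,0,0,1,0,-8,0,0,1,0,0,0,0,1,0,-8,0,0,1,0,0,0,0],
)

```text
time: 9.48
tcp_pos: [0.6265, 0.3265, 0.0042]
orientation: [0.999, 0.023, 0.024, -0.025]
wrist_force: [0.5, -0.1, -0.5]
grip_width: 1.001
```

Run:
```python
from h import *
o=env.get_obs();print(o["tcp_pos"],o["wrist_force"],o["ft_torque"])
save("top","t2",(120,110,360,270),3.3)
```

```text
[0.62649997 0.32653609 0.00422471] [ 0.45669733 -0.1190137  -0.48686469] [-0.08219826  0.04358301  0.03509453]
```

View pics/t2.png

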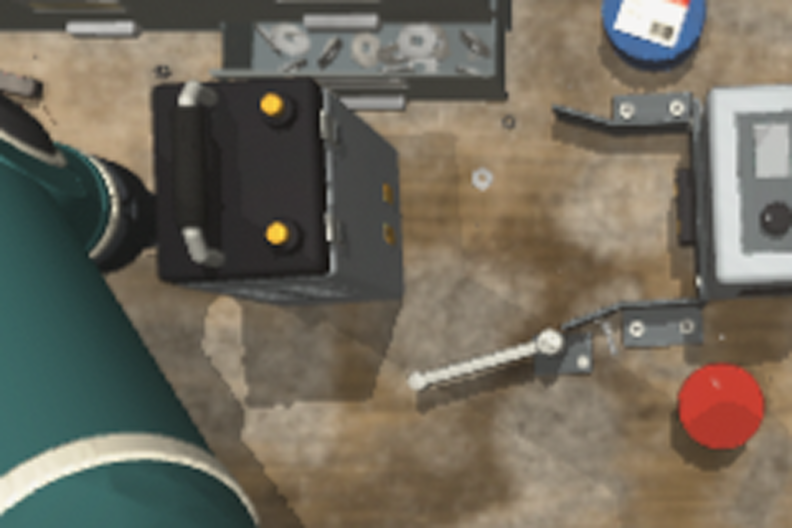

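Run:
```python
from h import *
np.set_printoptions(precision=4,suppress=True)
f=lambda p,z: np.round(unproj("top",np.array(p)/3.3+[120,110],z)[:,:2],4)
L=f([(153,84),(322,78),(330,270),(158,281)],.225);print(L.tolist(),L.mean(0))
print("base edge",f([(403,299),(398,155)],0).tolist())
for z in(.1,.15,.2,.25,.3):print(z,f([(157,225)],z))
for z in (.1,.15,.2,.25,.3): print(z,(proj("top",[[.6265,.3265-.05*z-.0425,z]])-[120,110])*3.3)
save("side","s2",(300,80,420,200),5)
```

```text
[[0.6839, 0.2478], [0.6875, 0.152], [0.5774, 0.1458], [0.5713, 0.2424]] [0.63  0.197]
base edge [[0.5755, 0.152], [0.685, 0.157]]
0.1 [[0.6189 0.2959]]
0.15 [[0.6126 0.275 ]]
0.2 [[0.6062 0.2541]]
0.25 [[0.5999 0.2332]]
0.3 [[0.5935 0.2124]]
0.1 [[182.5489 213.7552]]
0.15 [[155.1078 202.9822]]
0.2 [[123.7607 190.6758]]
0.25 [[ 87.6097 176.4834]]
0.3 [[ 45.4588 159.9356]]
```

View pics/s2.png

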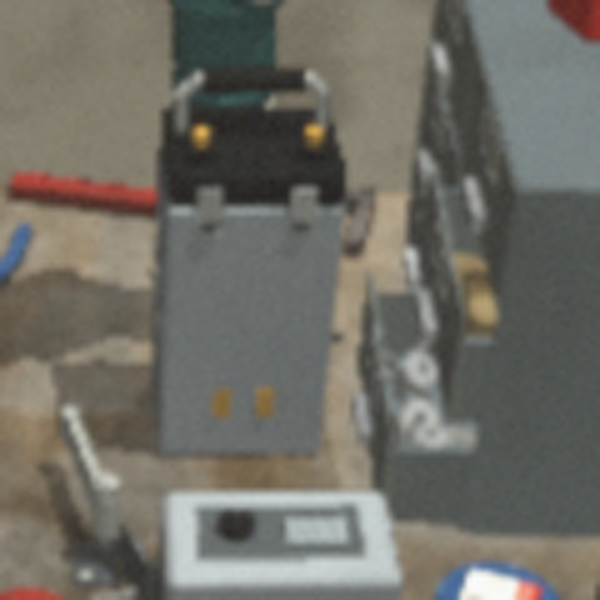

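Request:
drive_tool(
  series=[1,0,-4,-2,0,1,0,-4,0,0],
)

```text
time: 9.82
tcp_pos: [0.626, 0.3255, 0.004]
orientation: [0.999, 0.025, 0.025, -0.03]
wrist_force: [0.5, 7.4, -3.0]
grip_width: 0.999
```

Run:
```python
from h import *
o=env.get_obs();print(o["tcp_pos"],o["orientation"],o["wrist_force"],o["ft_torque"])
```

```text
[0.62602925 0.32553978 0.00397433] [ 0.99892305  0.02468403  0.02542149 -0.02995308] [ 0.53304779  7.41483318 -2.97116536] [1.41485736 0.00966547 0.18461679]
```

Request:
drive_tool(
  series=[1,0,-4,0,0,1,0,-4,0,0],
)

```text
time: 10.07
tcp_pos: [0.6249, 0.3244, 0.0047]
orientation: [0.999, 0.027, 0.026, -0.035]
wrist_force: [1.4, 8.2, -3.2]
grip_width: 0.997
```

Run:
```python
from h import *
o=env.get_obs();print(o["tcp_pos"],o["orientation"],o["wrist_force"],o["ft_torque"])
```

```text
[0.6248642  0.32435327 0.00466319] [ 0.99867588  0.02699975  0.02632601 -0.0349921 ] [ 1.38434618  8.22872429 -3.18126866] [1.38369557 0.01806882 0.22457198]
```

Request:
drive_tool(
  series=[1,0,30,0,0,1,0,0,0,0,1,0,18,40,0,1,0,0,20,0,1,0,0,0,0,1,0,0,0,0.18,1,0,0,0,0],
)

```text
time: 10.95
tcp_pos: [0.6257, 0.3615, 0.0606]
orientation: [0.993, 0.115, 0.021, -0.03]
wrist_force: [0.2, 0.1, -0.5]
grip_width: 0.995
```

Run:
```python
from h import *
o=env.get_obs();print(np.round(o["joint_positions"],3),o["tcp_pos"],o["orientation"],o["wrist_force"])
```

```text
[-0.176  0.837 -0.586  1.533  0.52   0.863 -2.263] [0.62574561 0.36145614 0.06058154] [ 0.99270699  0.1147912   0.02088123 -0.03032806] [ 0.2312202   0.12988376 -0.49009777]
```

Request:
drive_tool(
  series=[1,0,0,0,0.184,1,0,0,0,0.184,1,0,0,0,0.184,1,0,0,0,0.184,1,0,0,0,0.184,1,0,0,0,0.184,1,0,0,0,0.184,1,0,0,0,0.184],
)

```text
time: 11.95
tcp_pos: [0.6225, 0.3508, 0.0491]
orientation: [0.653, 0.756, -0.012, -0.031]
wrist_force: [0.7, -0.2, -0.9]
grip_width: 1.0
```

Request:
drive_tool(
  series=[1,0,0,0,0.184,1,0,0,0,0.184,1,0,0,0,0.184,1,0,0,0,0.184,1,0,0,0,0.184,1,0,0,0,0.184,1,0,0,0,0.184,1,0,0,0,0.184],
)

```text
time: 12.95
tcp_pos: [0.6189, 0.3417, 0.0362]
orientation: [-0.033, 0.999, -0.039, -0.014]
wrist_force: [-0.3, -0.3, 1.0]
grip_width: 0.998
```

```bash
cat >> h.py <<'E'
def st():
    from scipy.spatial.transform import Rotation as Ro
    o=env.get_obs(); R=Ro.from_quat(o["orientation"]).as_matrix()
    print("t",o["time"],"tcp",np.round(o["tcp_pos"],4),"F",np.round(o["wrist_force"],1),"T",np.round(o["ft_torque"],2),"toolz",R[:,2].round(3),"yang",np.degrees(np.arctan2(R[1,1],R[0,1])).round(1),"q",np.round(o["joint_positions"],2))
E
python3 -c "
from h import *
st()"
```

```text
t 12.95 tcp [0.6189 0.3417 0.0362] F [-0.3 -0.3  1. ] T [0.06 0.   0.04] toolz [-0.026 -0.079 -0.997] yang 93.9 q [ 0.03  1.13 -1.08  1.45  1.04  1.27  0.43]
```

Request:
drive_tool(
  series=[1,8,5,-20,-0.03,1,0,0,0,0,1,0,0,-15,0,1,0,0,0,0,1,0,-18,0,0,1,0,0,0,0],
)

```text
time: 13.7
tcp_pos: [0.6266, 0.3253, -0.0049]
orientation: [-0.01, 0.999, -0.041, -0.016]
wrist_force: [0.2, 0.4, 0.9]
grip_width: 1.003
```

```bash
python3 -c "
from h import *
st()"
```

```text
t 13.7 tcp [ 0.6266  0.3253 -0.0049] F [0.2 0.4 0.9] T [ 0.05 -0.02 -0.01] toolz [-0.032 -0.082 -0.996] yang 91.2 q [ 0.04  1.17 -1.04  1.46  1.07  1.23  0.39]
```

Request:
drive_tool(
  series=[1,1,-20,4,0,1,0,0,0,0,1,1,-20,0,0],
)

```text
time: 14.08
tcp_pos: [0.6269, 0.2944, 0.0024]
orientation: [-0.013, 0.999, -0.032, -0.015]
wrist_force: [-0.2, 9.6, -0.2]
grip_width: 0.998
```

```bash
python3 -c "
from h import *
st()
save('top','t3',(120,110,360,270),3.3)
r=env.silhouettes('top','battery_box');print([(x['conf'],x['rect']) for x in r[:2]])"
```

```text
t 14.075 tcp [0.6269 0.2944 0.0024] F [-0.2  9.6 -0.2] T [ 1.54  0.02 -0.04] toolz [-0.029 -0.065 -0.997] yang 91.5 q [ 0.1   1.15 -1.06  1.51  1.07  1.21  0.42]
[(0.71, [213.7, 158.0, 68.2, 49.4]), (0.49, [449.2, 255.7, 42.4, 58.6])]
```

View pics/t3.png

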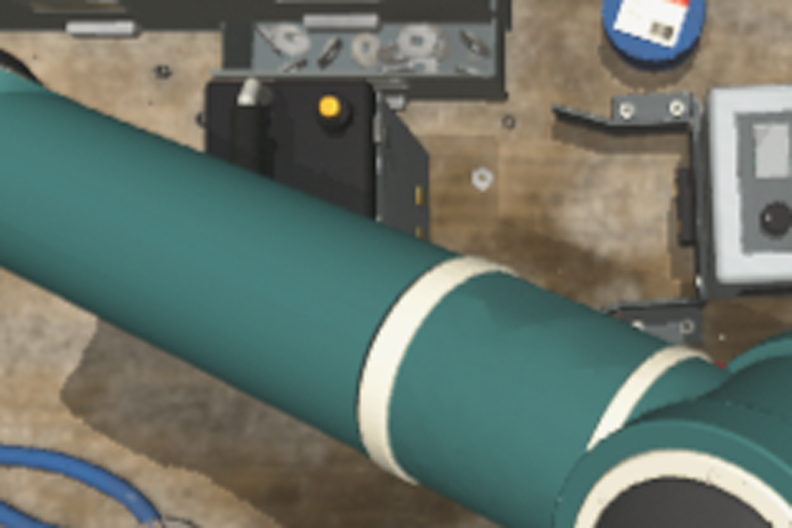

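```bash
python3 -c "
from h import *
save('side','s3',(250,20,450,180),4)"
```

```text
(no output)
```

View pics/s3.png

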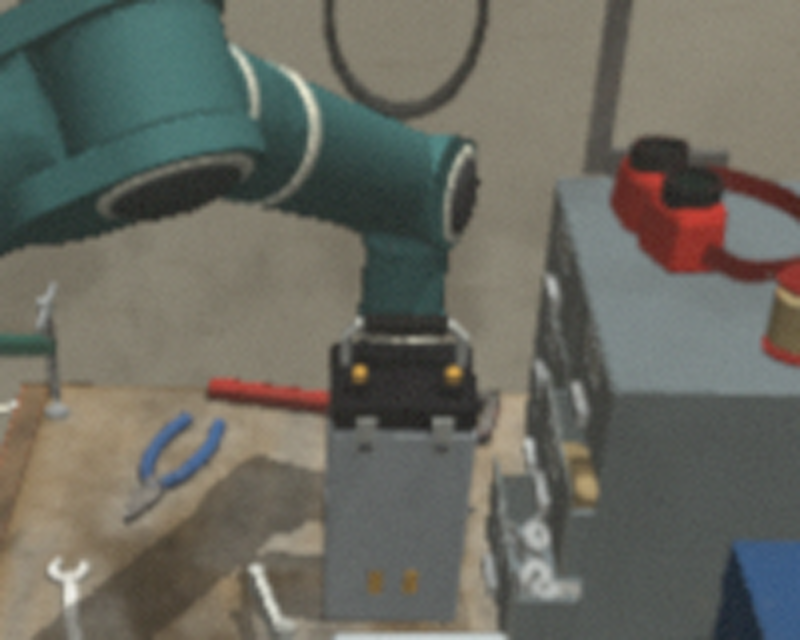

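Request:
drive_tool(
  series=[1,1,-30,-2,0,1,1,-30,-1,0],
)

```text
time: 14.48
tcp_pos: [0.6275, 0.2413, 0.0002]
orientation: [-0.016, 0.999, -0.028, -0.015]
wrist_force: [-0.0, 9.9, 1.0]
grip_width: 1.002
```

```bash
python3 -c "
from h import *
st()"
```

```text
t 14.475 tcp [6.275e-01 2.413e-01 2.000e-04] F [-0.   9.9  1. ] T [ 1.47 -0.1  -0.01] toolz [-0.028 -0.056 -0.998] yang 91.9 q [ 0.2   1.14 -1.06  1.57  1.08  1.17  0.47]
```

```bash
python3 -c "
from h import *
a=env.grab_frame('top')[100:260,170:370];b=env.grab_frame('side')[70:230,290:410]
o=np.hstack([cv2.resize(x,None,fx=2.5,fy=2.5,interpolation=2) for x in(a,b)]);cv2.imwrite('pics/m2.png',o[:,:,::-1])"
```

```text
(no output)
```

View pics/m2.png

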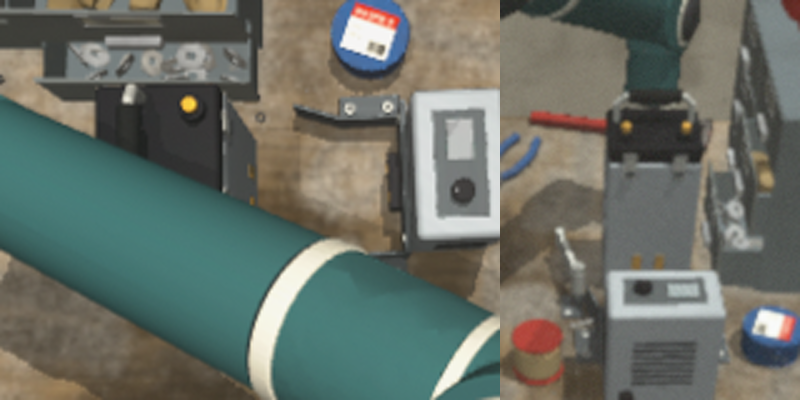

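```bash
python3 -c "
from h import *
f=lambda p,z: np.round(unproj('top',np.array(p)/2.5+[170,100],z)[:,:2],4).tolist()
g=lambda p,z: np.round(unproj('side',(np.array(p)-[500,0])/2.5+[290,70],z)[:,:2],4).tolist()
L=f([(97,90),(220,86),(223,188)],.225);print(L, 'base far',f([(258,145)],0))
d=np.subtract(L[1],L[0]);print('a',d[0]/-d[1]);d=np.subtract(L[1],L[2]);print(d[1]/d[0])
print('side front top z.2',g([(607,162),(701,162)],.2))
print('dock far rail tip',f([(296,110)],.042))
"
```

```text
[[0.6829, 0.1684], [0.6861, 0.076], [0.6086, 0.0731]] base far [[0.6825, 0.0755]]
a 0.034632034632035624
0.037419354838709666
side front top z.2 [[0.5771, 0.0674], [0.6907, 0.0717]]
dock far rail tip [[0.7087, 0.034]]
```

Request:
drive_tool(
  series=[1,1,-30,0,0,1,1,-30,0,0,1,1,-30,0,0],
)

```text
time: 14.95
tcp_pos: [0.6281, 0.1617, 0.0012]
orientation: [-0.02, 0.999, -0.021, -0.015]
wrist_force: [-0.5, 8.1, -1.7]
grip_width: 1.002
```

```bash
python3 -c "
from h import *
st()"
```

```text
t 14.95 tcp [0.6281 0.1617 0.0012] F [-0.5  8.1 -1.7] T [1.54 0.02 0.03] toolz [-0.028 -0.043 -0.999] yang 92.4 q [ 0.35  1.11 -1.07  1.64  1.09  1.14  0.56]
```

Request:
drive_tool(
  series=[1,2,-25,0,0,1,1,-22,0,0],
)

```text
time: 15.2
tcp_pos: [0.6297, 0.1219, 0.0018]
orientation: [-0.023, 0.999, -0.016, -0.015]
wrist_force: [0.2, 8.9, -0.1]
grip_width: 1.005
```

Request:
drive_tool(
  series=[1,1,-14,-1,0,1,0,-12,0,0],
)

```text
time: 15.45
tcp_pos: [0.6297, 0.1054, 0.0022]
orientation: [-0.026, 1.0, -0.01, -0.014]
wrist_force: [-0.2, 12.0, -0.8]
grip_width: 1.002
```

```bash
python3 -c "
from h import *
st()"
```

```text
t 15.45 tcp [0.6297 0.1054 0.0022] F [-0.2 12.  -0.8] T [ 2.07 -0.11  0.03] toolz [-0.028 -0.02  -0.999] yang 93.0 q [ 0.46  1.11 -1.08  1.68  1.09  1.12  0.65]
```

Request:
drive_tool(
  series=[1,0,-15,0,0],
)

```text
time: 15.58
tcp_pos: [0.6287, 0.1035, 0.004]
orientation: [-0.03, 0.999, 0.001, -0.013]
wrist_force: [2.3, 39.3, -4.6]
grip_width: 0.998
```

Request:
drive_tool(
  series=[1,0,-15,0,0],
)

```text
time: 15.7
tcp_pos: [0.6278, 0.1052, 0.0062]
orientation: [-0.036, 0.999, 0.013, -0.01]
wrist_force: [7.0, 37.0, -10.5]
grip_width: 1.0
```

Request:
drive_tool(
  series=[1,0,-15,0,0],
)

```text
time: 15.82
tcp_pos: [0.6261, 0.1068, 0.0087]
orientation: [-0.041, 0.999, 0.026, -0.008]
wrist_force: [-1.4, 31.5, -0.7]
grip_width: 1.0
```

```bash
python3 -c "
from h import *
st()"
```

```text
t 15.825 tcp [0.6261 0.1068 0.0087] F [-1.4 31.5 -0.7] T [ 5.04  0.24 -0.33] toolz [-0.019  0.05  -0.999] yang 94.7 q [ 0.51  1.11 -1.12  1.7   1.07  1.08  0.71]
```

Request:
drive_tool(
  series=[1,0,40,0,0,1,0,30,30,0,1,0,0,50,-0.1,1,-20,0,40,-0.15,1,-30,0,0,-0.15,1,-30,0,0,-0.15,1,-30,0,0,-0.15,1,-20,0,0,-0.15],
)

```text
time: 16.82
tcp_pos: [0.4912, 0.1847, 0.13]
orientation: [0.385, 0.922, 0.025, 0.001]
wrist_force: [-0.1, 0.3, 0.1]
grip_width: 0.999
```

```bash
python3 -c "
from h import *
st()
a=env.grab_frame('top')[100:260,200:400];b=env.grab_frame('side')[70:230,290:410]
o=np.hstack([cv2.resize(x,None,fx=2.5,fy=2.5,interpolation=2) for x in(a,b)]);cv2.imwrite('pics/m3.png',o[:,:,::-1])"
```

```text
t 16.825 tcp [0.4912 0.1847 0.13  ] F [-0.1  0.3  0.1] T [-0.02  0.03 -0.01] toolz [ 0.021  0.046 -0.999] yang 44.6 q [ 0.47  0.73 -1.17  1.97  0.8   0.97 -0.31]
```

View pics/m3.png

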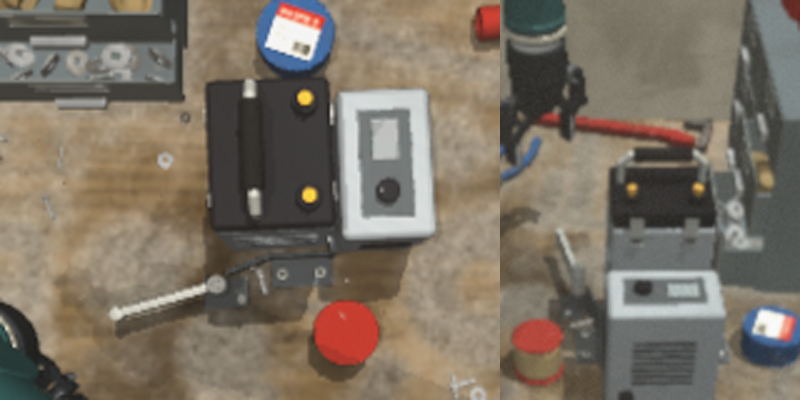

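```bash
python3 -c "
from h import *
f=lambda p,z: np.round(unproj('top',np.array(p)/2.5+[200,100],z)[:,:2],4)
L=f([(207,82),(327,79),(333,225),(212,232)],.225);print(L.tolist(),L.mean(0))
print('charger',f([(341,93),(430,93)],.152).tolist())
print('pivot',f([(217,285)],.07),'tip',f([(115,313)],.05))
"
```

```text
[[0.6893, 0.0292], [0.6917, -0.0615], [0.5807, -0.0657], [0.5755, 0.025]] [ 0.6343  -0.01825]
charger [[0.6987, -0.0758], [0.6988, -0.1506]]
pivot [[0.54   0.0347]] tip [[0.5145 0.1317]]
```

Request:
drive_tool(
  series=[1,-30,0,0,-0.17,1,-30,-20,0,-0.17,1,-5,-40,0,-0.16,1,0,-35,0,0,1,0,0,0,0],
)

```text
time: 17.55
tcp_pos: [0.4289, 0.0887, 0.1314]
orientation: [0.6, 0.8, 0.024, 0.009]
wrist_force: [-1.6, 0.0, -0.7]
grip_width: 0.995
```

```bash
python3 -c "
from h import *
st()"
```

```text
t 17.55 tcp [0.4289 0.0887 0.1314] F [-1.6  0.  -0.7] T [-0.    0.05 -0.02] toolz [ 0.043  0.027 -0.999] yang 16.3 q [ 0.7   0.54 -1.16  2.17  0.69  0.82 -0.61]
```

Request:
drive_tool(
  series=[1,-2,0,-40,0,1,0,0,-40,0,1,0,0,-25,0,1,0,0,-10,0,1,0,0,0,0],
)

```text
time: 18.18
tcp_pos: [0.4332, 0.0934, 0.0142]
orientation: [0.596, 0.803, 0.026, 0.011]
wrist_force: [-0.7, -1.1, 0.3]
grip_width: 1.002
```

```bash
python3 -c "
from h import *
st()"
```

```text
t 18.175 tcp [0.4332 0.0934 0.0142] F [-0.7 -1.1  0.3] T [-0.05  0.07  0.  ] toolz [ 0.048  0.03  -0.998] yang 16.8 q [ 0.44  0.7  -0.87  2.22  0.99  0.61 -0.86]
```

```bash
cat > w.py <<'E'
from h import *
import sys
def way(th0,step,n,r=.075,D=.068):
    P=np.array([.541,.035]); dx=np.array([.035,-1]); dy=np.array([1,.035])
    def T(d):
        t=np.radians(d); u=np.cos(t)*dy-np.sin(t)*dx; nn=np.sin(t)*dy+np.cos(t)*dx
        return P+r*u-D*nn, np.degrees(np.arctan2(nn[1],nn[0]))
    for i in range(n+1):
        p,y=T(th0-step*i); q=T(th0-step*(i-1))[0]; print(th0-step*i,p.round(4),round(y,1),((p-q)*1000).round(0))
E
python3 -c "
from w import *
way(104,8,13)"
```

```text
104 [0.4549 0.0884] 16.0 [ 7. 13.]
96 [0.4632 0.0998] 8.0 [ 8. 11.]
88 [0.473 0.11 ] 0.0 [10. 10.]
80 [0.4841 0.1188] -8.0 [11.  9.]
72 [0.4963 0.1259] -16.0 [12.  7.]
64 [0.5094 0.1312] -24.0 [13.  5.]
56 [0.5231 0.1347] -32.0 [14.  3.]
48 [0.5371 0.1362] -40.0 [14.  2.]
40 [0.5512 0.1358] -48.0 [14. -0.]
32 [0.5652 0.1334] -56.0 [14. -2.]
24 [0.5786 0.1291] -64.0 [13. -4.]
16 [0.5913 0.1229] -72.0 [13. -6.]
8 [0.6031 0.115 ] -80.0 [12. -8.]
0 [0.6136 0.1056] -88.0 [11. -9.]
```

Request:
drive_tool(
  series=[1,21,-5,0,0,1,8,11,0,-0.14,1,10,10,0,-0.14,1,11,9,0,-0.14,1,12,7,0,-0.14,1,0,0,0,0],
)

```text
time: 18.92
tcp_pos: [0.5007, 0.1292, 0.0201]
orientation: [0.798, 0.602, 0.026, 0.019]
wrist_force: [0.3, -0.1, -0.1]
grip_width: 0.999
```

```bash
python3 -c "
from h import *
st()
for r in env.silhouettes('side','retaining_arm')[:1]: print(r['conf'],r['rect'])
a=env.grab_frame('top')[130:260,200:360];b=env.grab_frame('side')[100:230,270:410]
o=np.hstack([cv2.resize(x,None,fx=2.6,fy=2.6,interpolation=2) for x in(a,b)]);cv2.imwrite('pics/m4.png',o[:,:,::-1])"
```

```text
t 18.925 tcp [0.5007 0.1292 0.0201] F [ 0.3 -0.1 -0.1] T [-0.    0.07  0.02] toolz [ 0.064  0.    -0.998] yang -16.0 q [ 0.27  0.71 -0.75  2.06  0.87  0.65 -1.35]
```

View pics/m4.png

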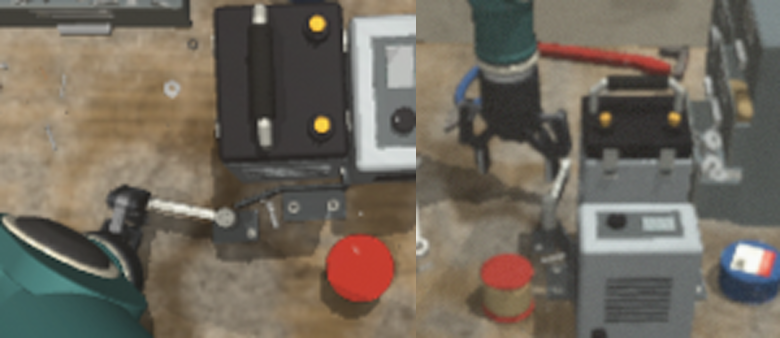

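```bash
python3 -c "
from w import *
way(72,9,8,.068,.06)"
```

```text
72 [0.502 0.117] -16.0 [12.  7.]
63 [0.5153 0.122 ] -25.0 [13.  5.]
54 [0.5293 0.125 ] -34.0 [14.  3.]
45 [0.5435 0.1257] -43.0 [14.  1.]
36 [0.5576 0.1242] -52.0 [14. -2.]
27 [0.5714 0.1205] -61.0 [14. -4.]
18 [0.5844 0.1147] -70.0 [13. -6.]
9 [0.5963 0.1069] -79.0 [12. -8.]
0 [0.6069 0.0974] -88.0 [ 11. -10.]
```

Request:
drive_tool(
  series=[1,2,-12,-3,0,1,13,5,-2,-0.157,1,14,3,-2,-0.157,1,14,1,-1,-0.157,1,14,-2,-1,-0.157,1,14,-4,-1,-0.157,1,0,0,0,0],
)

```text
time: 19.95
tcp_pos: [0.5686, 0.11, 0.0068]
orientation: [0.97, 0.24, 0.012, 0.026]
wrist_force: [-0.1, 0.6, 0.1]
grip_width: 1.002
```

```bash
python3 -c "
from h import *
st()"
```

```text
t 19.95 tcp [0.5686 0.11   0.0068] F [-0.1  0.6  0.1] T [ 0.08  0.02 -0.01] toolz [ 0.035 -0.044 -0.998] yang -62.2 q [ 0.14  0.74 -0.55  1.89  0.69  0.68 -1.93]
```

Request:
drive_tool(
  series=[1,12,4,2,-0.157,1,12,0,0,-0.157,1,10,0,0,-0.14,1,0,0,0,0],
)

```text
time: 20.45
tcp_pos: [0.5985, 0.1106, 0.007]
orientation: [0.999, 0.015, 0.002, 0.028]
wrist_force: [0.2, 0.6, 0.6]
grip_width: 1.005
```

```bash
python3 -c "
from h import *
st()"
```

```text
t 20.45 tcp [0.5985 0.1106 0.007 ] F [0.2 0.6 0.6] T [ 0.13 -0.02  0.03] toolz [ 0.005 -0.055 -0.998] yang -88.3 q [ 0.07  0.76 -0.46  1.8   0.56  0.73 -2.26]
```

Now press gently in the dock direction until stiff.

Request:
drive_tool(
  series=[1,0,-5,0,0],
)

```text
time: 20.58
tcp_pos: [0.5975, 0.1058, 0.0067]
orientation: [0.999, 0.018, 0.002, 0.027]
wrist_force: [0.3, 0.8, -0.1]
grip_width: 1.0
```

Request:
drive_tool(
  series=[1,0,-5,0,0],
)

```text
time: 20.7
tcp_pos: [0.5969, 0.1001, 0.0066]
orientation: [0.999, 0.019, 0.001, 0.027]
wrist_force: [-0.6, 0.6, -0.4]
grip_width: 0.998
```

Request:
drive_tool(
  series=[1,0,-5,0,0],
)

```text
time: 20.82
tcp_pos: [0.5967, 0.099, 0.007]
orientation: [0.999, 0.021, 0.002, 0.024]
wrist_force: [0.9, 16.2, -0.1]
grip_width: 0.998
```

```bash
python3 -c "
from h import *
st()"
```

```text
t 20.825 tcp [0.5967 0.099  0.007 ] F [ 0.9 16.2 -0.1] T [2.64 0.06 0.09] toolz [ 0.005 -0.048 -0.999] yang -87.6 q [ 0.1   0.76 -0.46  1.81  0.56  0.72 -2.23]
```

Request:
drive_tool(
  series=[1,0,-7,0,0,1,0,30,0,0,1,0,50,10,0,1,0,40,50,0,1,-30,30,50,0,1,-40,20,50,0,1,-40,20,0,0,1,0,0,0,0],
)

```text
time: 21.82
tcp_pos: [0.4845, 0.2861, 0.1653]
orientation: [0.999, 0.026, 0.002, 0.021]
wrist_force: [0.6, -0.2, 0.2]
grip_width: 0.999
```

```bash
python3 -c "
from h import *
st()
a=env.grab_frame('top')[100:260,200:380];b=env.grab_frame('side')[100:230,270:410]
o=np.hstack([cv2.resize(x,(int(x.shape[1]*400/x.shape[0]),400),interpolation=2) for x in(a,b)]);o=cv2.resize(o,None,fx=.9,fy=.9);cv2.imwrite('pics/m5.png',o[:,:,::-1]);print(o.shape)
for n in('side','top'):
    for t in('flux_tin','spray_can','tape_measure','hemp_reel','oil_can'):
        for r in env.recognise(n,t)[:1]: print(n,t,np.round(r['rect'],0))"
```

```text
t 21.825 tcp [0.4845 0.2861 0.1653] F [ 0.6 -0.2  0.2] T [ 0.08 -0.01  0.03] toolz [ 0.005 -0.042 -0.999] yang -87.0 q [-0.13  0.5  -0.62  1.83  0.39  0.96 -2.45]
(360, 792, 3)
side flux_tin [397. 208.  31.  30.]
side spray_can [389. 277.  42.  65.]
side tape_measure [355. 156.  47.  48.]
side hemp_reel [304. 212.  22.  26.]
side oil_can [271. 275.  47.  56.]
top flux_tin [306. 162.  52.  70.]
top spray_can [466. 138.  54.  43.]
top tape_measure [380. 298.  35.  33.]
top hemp_reel [338. 233.  26.  26.]
top oil_can [449. 258.  44.  52.]
```

View pics/m5.png

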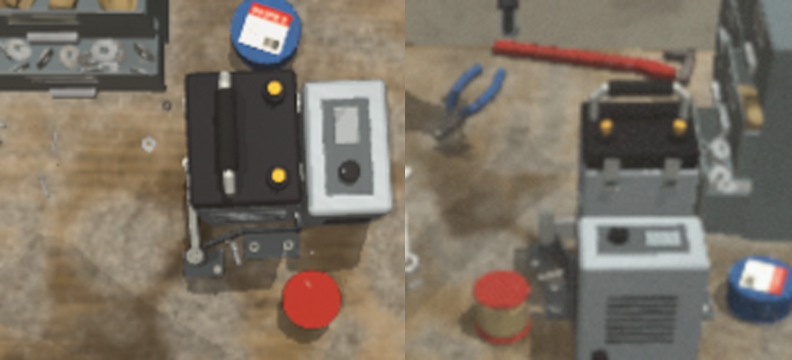

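```bash
python3 -c "
from h import *
f=lambda p,z: np.round(unproj('top',np.array(p)/2.25+[200,100],z)[:,:2],4)
P=f([(195,257)],.07)[0];Tp=f([(186,162)],.05)[0];print(P,Tp,'angle vs dock y deg',np.degrees(np.arctan2(Tp[1]-P[1],Tp[0]-P[0]))-2,np.linalg.norm(Tp-P))
L=f([(187,75),(295,71),(300,203),(191,208)],.225);print(L.tolist(),L.mean(0))
"
```

```text
[0.5395 0.035 ] [0.6399 0.0466] angle vs dock y deg 4.590608768148877 0.10106789796963232
[[0.6882, 0.0287], [0.6918, -0.0621], [0.5802, -0.0659], [0.5761, 0.0248]] [ 0.634075 -0.018625]
```

```bash
python3 -c "
from h import *
im=env.grab_frame('top').astype(int).sum(2)//3
P=np.array([.540,.035]);dx=np.array([.035,-1]);dy=np.array([1,.035])
for th in(0,3,6):
    t=np.radians(th);u=np.cos(t)*dy-np.sin(t)*dx;n=np.sin(t)*dy+np.cos(t)*dx
    for r in(.015,.03,.05,.07,.098):
        w=.0065 if r>.09 else .004
        print(th,r,[proj('top',[*(P+r*u+s*w*n),.055])[0].round(1).tolist() for s in(-1,0,1)])
for row in range(168,216,3): print(row,im[row,276:296])
"
```

```text
0 0.015 [[285.3, 207.8], [287.0, 207.8], [288.7, 207.7]]
0 0.03 [[285.1, 201.4], [286.8, 201.4], [288.5, 201.3]]
0 0.05 [[284.9, 192.9], [286.6, 192.8], [288.3, 192.8]]
0 0.07 [[284.6, 184.4], [286.3, 184.4], [288.0, 184.3]]
0 0.098 [[283.2, 172.6], [285.9, 172.5], [288.7, 172.4]]
3 0.015 [[285.0, 207.9], [286.7, 207.8], [288.4, 207.6]]
3 0.03 [[284.5, 201.6], [286.2, 201.4], [287.9, 201.3]]
3 0.05 [[283.7, 193.1], [285.4, 192.9], [287.2, 192.8]]
3 0.07 [[283.0, 184.6], [284.7, 184.4], [286.4, 184.3]]
3 0.098 [[281.0, 172.9], [283.8, 172.6], [286.5, 172.4]]
6 0.015 [[284.7, 208.1], [286.4, 207.8], [288.1, 207.6]]
6 0.03 [[283.8, 201.7], [285.5, 201.5], [287.2, 201.2]]
6 0.05 [[282.6, 193.3], [284.3, 193.0], [286.0, 192.8]]
6 0.07 [[281.5, 184.9], [283.2, 184.6], [284.9, 184.4]]
6 0.098 [[278.8, 173.3], [281.6, 172.9], [284.3, 172.5]]
168 [119 118 112 108 104 100 101  64  46  55  57  57  57  58  57  57  57  57
  57  48]
171 [111 108 105 100  97 178 204 119  45  55  57  57  56  58  57  57  56  57
  57  47]
174 [107 108 108 107 105 107 142  97  49  53  57  57  57  57  58  57  57  57
  5
[... 374 characters left out ...]
 56]
192 [100 104 105 104  97  74  66  85 141 103  55  45  44  52  52  52  51  50
  55  56]
195 [112 120 123 123 124  96  80  79 143 156 153  94  59  65  66  66  66  77
  81  81]
198 [114 118 123 122 117 113  87  71 139 155 159  96  41  49  55  61  65  66
  67  74]
201 [124 130 135 131 123 115  86  71 139 156 159 112  65  51  50  50  50  54
  63  69]
204 [120 123 127 123 116 110  86  71  88 141 155 134  83  49  47  48  53  57
  69  75]
207 [125 119 109  97  94  75  65  64  67 142 157 158 101  52  53  61  63  78
  76  70]
210 [112 106  98  91  86  84  64  59  89 135 142 138 103  64  51  50  52  58
  63  64]
213 [ 91  85  79  74  72  91  93 143 138 147 154 155 157 143  90  55  61  66
  66  66]
```

Request:
drive_tool(
  series=[1,40,-50,-30,-0.015,1,30,-50,-40,0,1,0,-30,-40,0,1,0,-10,-30,0,1,0,0,0,0],
)

```text
time: 23.1
tcp_pos: [0.5545, 0.1498, 0.0275]
orientation: [1.0, 0.016, 0.004, 0.02]
wrist_force: [0.6, 0.4, 0.5]
grip_width: 1.001
```

```bash
python3 -c "
from h import *
st()"
```

```text
t 23.1 tcp [0.5545 0.1498 0.0275] F [0.6 0.4 0.5] T [-0.02  0.07  0.04] toolz [ 0.009 -0.039 -0.999] yang -88.2 q [ 0.02  0.69 -0.48  1.88  0.54  0.71 -2.33]
```

Request:
drive_tool(
  series=[1,2,-36,-3,0,1,0,0,0,0],
)

```text
time: 23.35
tcp_pos: [0.5579, 0.1157, 0.0267]
orientation: [1.0, 0.017, 0.005, 0.019]
wrist_force: [-0.2, 0.7, -0.0]
grip_width: 1.002
```

Request:
drive_tool(
  series=[1,0,-6,0,0],
)

```text
time: 23.48
tcp_pos: [0.5586, 0.1121, 0.0283]
orientation: [1.0, 0.018, 0.007, 0.018]
wrist_force: [0.2, 0.9, 0.4]
grip_width: 1.002
```

Request:
drive_tool(
  series=[1,0,-5,0,0],
)

```text
time: 23.6
tcp_pos: [0.5591, 0.1076, 0.0292]
orientation: [1.0, 0.019, 0.007, 0.017]
wrist_force: [0.1, 0.1, 0.3]
grip_width: 0.997
```

Request:
drive_tool(
  series=[1,0,-5,0,0],
)

```text
time: 23.72
tcp_pos: [0.5594, 0.1032, 0.0298]
orientation: [1.0, 0.019, 0.008, 0.017]
wrist_force: [-0.2, -1.2, 0.2]
grip_width: 1.001
```

Request:
drive_tool(
  series=[1,-4,-3,-5,0,1,0,0,0,0],
)

```text
time: 23.98
tcp_pos: [0.555, 0.0999, 0.0246]
orientation: [1.0, 0.019, 0.008, 0.017]
wrist_force: [-0.2, -1.0, -0.4]
grip_width: 1.002
```

Request:
drive_tool(
  series=[1,-1,-5,0,0],
)

```text
time: 24.1
tcp_pos: [0.5539, 0.0955, 0.0245]
orientation: [1.0, 0.02, 0.008, 0.017]
wrist_force: [1.8, 5.2, 1.6]
grip_width: 1.003
```

Request:
drive_tool(
  series=[1,-1,-5,0,0],
)

```text
time: 24.22
tcp_pos: [0.5541, 0.095, 0.0251]
orientation: [1.0, 0.021, 0.01, 0.013]
wrist_force: [3.4, 15.0, -2.8]
grip_width: 1.001
```

Request:
drive_tool(
  series=[1,0,-7,0,0,1,0,30,0,0,1,0,50,10,0,1,0,50,50,0,1,-30,30,50,0,1,-30,20,30,0,1,0,0,0,0],
)

```text
time: 25.1
tcp_pos: [0.492, 0.2733, 0.1619]
orientation: [1.0, 0.023, 0.01, 0.008]
wrist_force: [0.8, 0.6, -1.0]
grip_width: 1.001
```

```bash
python3 -c "
from h import *
st()
im=env.grab_frame('top').astype(int).sum(2)//3
for row in range(165,216,3): print(row,im[row,276:296])
"
```

```text
t 25.1 tcp [0.492  0.2733 0.1619] F [ 0.8  0.6 -1. ] T [-0.   -0.03 -0.06] toolz [ 0.021 -0.015 -1.   ] yang -87.4 q [-0.09  0.49 -0.62  1.86  0.39  0.91 -2.43]
165 [123 120 116 113 111 111 100  61  47  55  57  57  57  57  57  58  57  57
  57  48]
168 [120 118 113 109 104 100 101  64  46  55  57  57  56  58  57  57  57  58
  57  47]
171 [112 109 106 101  98  97 116  73  44  54  57  57  58  58  58  57  57  58
  58  47]
174 [108 108 108 108 105 104 111  73  47  54  57  57  59  58  58  58  58  59
  58  47]
177 [92 92 89 89 88 89 88 94 64 53 57 58 57 58 57 58 57 57 58 51]
180 [ 93  94  92  88  86  87  65 111  77  51  56  58  58  56  58  57  57  58
  57  57]
183 [86 85 80 77 77 77 63 46 43 50 55 55 57 57 58 57 58 58 58 57]
186 [88 89 88 88 87 79 64 52 44 49 56 57 57 57 57 58 57 58 57 58]
189 [97 96 94 92 90 70 58 52 44 47 54 56 56 56 56 56 55 55 56 56]
192 [100 104 107 104  97  75  67  66 112  91  57  46  44  51  53  52  51  50
  56  57]
195 [113 120 124 124 124  97  81  80 105 145 155 118  74  65  66  66  66  77
  82  81]
198 [115 119 124 122 117 114  88  71  85 142 156 152  87  48  55  61  66  66
  67  74]
201 [125 130 135 132 124 115  86  72  70 144 158 162 104  56  52  50  51  52
  64  70]
204 [120 123 128 125 117 111  87  72  68 142 157 156  96  49  47  48  52  57
  69  76]
207 [125 120 111  98  94  76  66  64  57 140 157 159 100  50  53  61  64  79
  76  70]
210 [112 107  99  91  86  84  65  59  92 135 143 139 107  67  51  49  52  60
  63  65]
213 [ 91  86  80  73  73  91  94 145 140 148 155 156 157 143  90  56  62  66
  67  67]
```

```bash
python3 -c "
from h import *
print(env.job_done())"
```

```text
the job is handed in; nothing more can be done
None
```

The battery box is in the charging dock against its back stop and the retaining arm is shut across its front. I handed the job in at about 25 s, with the arm clear of everything. There is no direct reading of the box or the retaining arm, so these checks are from the pictures and the wrist force.

**Box:** I pushed it low with the back of one open finger, and it stayed upright in every picture. It came to a stiff stop at about 39 N. In the top camera its centre measured (0.634, −0.018), against the expected home of (0.635, −0.020). That is within the camera accuracy of about 2 mm.

**Retaining arm:** After the first swing the pictures showed it 2–4° open, probably because the gripper met the box first. I pushed it again close to the pivot until it was stiff. The bar's pixels then lined up with the shut position, and the box's edge had not moved.

**Handle and other things:**
- As far as the pictures and forces show, nothing touched the carrying handle.
- The bystanders were where they began. Two last detections were clearly wrong: the flux tin in the top camera and the tape measure in the side camera. Each was in place in the other camera.

**Doubts:**
- The moves allowed no tilt command, so I used an open finger and a half turn to get a few degrees of lean with the fingertips leading.
- The finger contact came about 20 mm sooner than I estimated, and the first light approach had already slid the box about 20 mm. It stayed upright.

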